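# Push shut the tilt-out bin that was left open

### The arm

A 6-joint arm with a two-finger parallel gripper is mounted at the origin on the work surface. World frame = base frame: x ahead of the robot, y to its left, z up, the work surface at z = 0. Lengths are in m, angles in rad, forces in N, time in s.
With the tool pointing down it reaches from about 0.375 to 0.975 m from the base axis. Payload 3.8 kg.
Tool frame: the origin (TCP) lies on the centre line of the jaws, within the pads' length; the fingertips stand 14 mm ahead of it and the grasp point (between the pads) lies 5 mm behind it; z points along the fingers, y is the line along which they close (so a half turn about z gives the same grasp; the last joint's range is limited). The gripper opens to 85 mm and grips with 20 to 120 N. Pads are 22 mm wide; open, the fingers measure 114 mm over their backs; the gripper's body (76 mm by 85 mm) begins 54 mm behind the grasp point. The pads swing forward as they close: fully open they stand 13 mm farther back than shut.
Start: joints at [-1.34, 0.264, 1.604, -0, 1.274, -0.037], TCP at [0.179, -0.651, 0.245] pointing down, gripper open.
Joint ranges: [-2.63, 2.63], [-0.94, 2.18], [0.31, 2.57], [-1.31, 4.45], [0, 2.66], [-2.55, 2.55]. Speed limits (rad/s): [2.57, 2.57, 3.14, 3.14, 3.14, 3.14].

### API

Orientations are given as a rotation vector (axis times angle).
In Python, from workcell import bot, eyes, spot_in gives the robot as it stands.
- The arm moves only by the tool carry_out, never from a script. Its argument "series" is text: rows parted by semicolons, each of 4 numbers parted by spaces: the shift along the world's x, y, z in m, then the turn about the world's z in degrees. In form: tx ty tz roll; .... A call has 1 to 20 rows; each row shifts and turns the commanded pose from where the row before left it; what a row does not reach is not made up. A row lasts 1/8 s, in which the tool goes at most 62.5 mm and 10.7 degrees, less where a joint would pass 70% of its speed; a pose out of reach is approached as far as the arm can. A call is refused whole if a number of a shift passes 0.0625 or a number of a turn 10.7, either way. A call with a gripper value outside its range is refused whole. "jaw" is the gripper command: -1 is shut, 1 is fully open, values between are in proportion, set as the call begins (left out, the last holds). The fingers move at their own pace and stop on an object; "grip_force" is the grip in N (left out, the last holds). Time passes only in rows, so rows that do not move let the fingers close. It gives the time, the measured TCP pose, the force, the opening and the grip force at its end, in the units of the state.
- bot.read_state(): the state, without advancing time (a new reading comes with each control period).
- eyes.read_camera(name): name is "scene" or "top"; returns (picture, depth): 420x560x3 uint8, blue, green, red; 420x560 float32, m along the optical axis (not along the pixel's ray), 0 where there is no reading.
- eyes.get_calibration(name): a dict with "K" (3x3 intrinsics, pixels), "position" and "rotation" of the camera in the world. Camera axes: x right, y down, z forward; pixel columns grow to the right and rows downward; lengths in m; the calibration is good to about 2 mm. A picture is of the moment at which its call begins. get_calibration takes no time and is no camera call.
- bot.finish_job(): hands the job in; it is judged then, once.
Trained networks look in the newest picture that a camera, given by its name, has taken for a name from the list of things; names that differ only in an ending like _2 or _b are one class to them, and where a whole thing is asked for, a point or a joint stands for the part that bears it (a point fixed in the world has none). Each returns a list of dicts, best first, with "score" (0 to 1); they miss things now and then, are a little off and sometimes report something else, mostly with a low value. They report only what shows in the picture. A call takes as long as a camera call.
- spot_in(camera, target): "rect" ([centre column, centre row, width, height] in pixels, round what is visible of it).
The state is a dict: "time": time; "q": joint angles; "joint_vel": joint speeds; "joint_torque": joint torques, N m; "tool_pos": TCP position; "tcp_rot": TCP orientation; "wrist_force": force on the tool from outside, world axes, zero at the start; "torque": the same for the moment, N m; "width": opening from 0.0 (shut) to 1.0 (fully open); "grip_force": force on a finger pad.
Only numpy, scipy, OpenCV 4.12 (cv2) and the standard library are available. Lean on these libraries where they do the work, as an engineer would, in place of code of your own. Each camera call takes 0.05 s, during which the arm holds its last target. There are 200 camera calls.

### The job

One of the five clear tilt-out bins on the shelf has been left tilted open. Push it gently shut with the fingertips until it is fully home, without slamming it or tipping it further out, and draw the hand back. Do not touch the four bins that are already shut, and leave the tyre lever, tin box, spanner and mat as they lie.

Things in the scene. Friction and masses are not known exactly. Their poses are not given: they have to be found in the camera images.
- frame: Grey plastic housing of a row of five tilt-out bins, fixed on the shelf: 600 mm wide, 164 mm high, 127 mm deep. Origin on the shelf at the middle of the row, on the vertical plane of the hinge lines, 6 mm in front of the housing's front edges. x points into the housing, away from the robot (roughly world x), y along the row, z up.
- bin_open (a joint): Tilt (rad) of the open bin: 0 fully shut, 0.35 to 0.6 at the start, 0.8 its far stop (parts would spill). The top swings out toward the robot as it grows. The hinge line runs along the row at the foot of the bin's front, 12 mm above the shelf, at x = 0 in the frames of the housing and cell_open. Stiff pivots: it stays where it is left; 2 to 3 N at the lip move it.
- lip_open (a point): Front top edge of the open bin's finger lip, mid-width; tilts with the bin. Shut, it lies 14 mm in front of the hinge line and 148 mm above it. The lip is 111 mm wide, with an edge 10 mm deep turned down. Clear plastic bin, 111 mm wide, 148 high, 105 deep, front 3 mm thick with a blank label card, sloping back, small hardware inside.
- cell_open: Fixed pivots of the open bin, with the bin they carry. Origin on the shelf below the middle of the bin's hinge line, axes as the housing's.
- cell_shut1: Fixed pivots of shut bin 1, with the bin they carry; same bin as the open one. Origin on the shelf below the middle of its hinge line, axes as the housing's. The five bins stand 118 mm apart, in any order.
- bin_shut1 (a joint): Tilt angle (rad) of shut bin 1, 0 = shut.
- cell_shut2: Fixed pivots of shut bin 2, with the bin they carry; same bin as the open one. Origin on the shelf below the middle of its hinge line, axes as the housing's. The five bins stand 118 mm apart, in any order.
- bin_shut2 (a joint): Tilt angle (rad) of shut bin 2, 0 = shut.
- cell_shut3: Fixed pivots of shut bin 3, with the bin they carry; same bin as the open one. Origin on the shelf below the middle of its hinge line, axes as the housing's. The five bins stand 118 mm apart, in any order.
- bin_shut3 (a joint): Tilt angle (rad) of shut bin 3, 0 = shut.
- cell_shut4: Fixed pivots of shut bin 4, with the bin they carry; same bin as the open one. Origin on the shelf below the middle of its hinge line, axes as the housing's. The five bins stand 118 mm apart, in any order.
- bin_shut4 (a joint): Tilt angle (rad) of shut bin 4, 0 = shut.
- tyre_lever: Brushed aluminium tyre lever, 250 mm long, 24 mm wide, 8 mm thick, ends turned up to 15 mm, lying loose on the mat. Origin under its middle, x along it.
- tin_box: Closed tin box, 75 x 111 mm, 49 mm high, loose on the shelf in front of the bins. Origin under its middle.
- spanner: Steel open-ended spanner 150 mm long, lying loose on the shelf in front of the bins. Origin under it, x along it.
- mat: Red silicone mat, 150 mm square, 4 mm thick, fixed flat on the shelf in front of the bins. Origin under its middle.

How it is judged:
By the outcome, as a careful person would: the job done as asked, in the order asked, and still so for the second after the job is handed in, with the robot touching nothing.
It also fails if it takes over 32 s, if anything falls off the work surface, if the arm or the gripper's body presses on something with over 40 N, if the wrist force passes 120 N, or if a joint passes its speed limit or range.

## Working session

There is one attempt and no reset: what is moved stays moved. The work goes in short steps, Python scripts to look and compute and a tool call to move; the robot and the scene stay as the last step left them, time stands still between calls to the robot, and variables do not carry over. Pictures are saved under pics/ and viewed, at most 10 in all, crops included, and the job is handed in when it is done.

Besides the shell and the picture viewer there is one more tool, called after "Call:" as name(argument=value, ...) on one line, values as JSON. carry_out: Moves the arm, as the interface text tells. Its arguments: {"type":"object","properties":{"series":{"type":"string"},"jaw":{"type":"number"},"grip_force":{"type":"number"}},"required":["series"]}

```bash
mkdir -p pics; cat > h.py <<'E'
from workcell import bot, eyes, spot_in
import numpy as np, cv2
def cloud(name):
    im,d=eyes.read_camera(name); c=eyes.get_calibration(name); K=np.array(c["K"])
    v,u=np.mgrid[:d.shape[0],:d.shape[1]]
    P=np.stack([(u-K[0,2])/K[0,0]*d,(v-K[1,2])/K[1,1]*d,d],-1)
    R=np.array(c["rotation"]); 
    return im,d,P@R.T+np.array(c["position"])
E
python3 - <<'E'
from h import *
for n in ("scene","top"):
    im,d,W=cloud(n); cv2.imwrite(f"pics/{n}0.png",im); np.save(n+"0.npy",W); 
    c=eyes.get_calibration(n);print(n,c["position"],np.round(c["rotation"],2).tolist())
    for t in ("bin_open","frame","cell_shut1","tin_box","tyre_lever","spanner","mat"):
        print(t,[(np.round(r["rect"]).tolist(),round(r["score"],2)) for r in spot_in(n,t)][:5])
print(bot.read_state())
E
```

```text
Traceback (most recent call last):
  File "h.py", line 8, in cloud
    return im,d,P@R.T+np.array(c["position"])
                ~~~~~^~~~~~~~~~~~~~~~~~~~~~~~
ValueError: operands could not be broadcast together with shapes (420,560) (3,)
```

```bash
sed -i 's/R=np.array(c\["rotation"\]); /R=np.array(c["rotation"],float); R=cv2.Rodrigues(R)[0] if R.size==3 else R/' h.py
python3 - <<'E'
from h import *
for n in ("scene","top"):
    c=eyes.get_calibration(n);print(n,c["position"],c["rotation"])
    im,d,W=cloud(n); cv2.imwrite(f"pics/{n}0.png",im); np.save(n+"0.npy",W); print(W[400,280],W[200,280])
    for t in ("bin_open","frame","cell_shut1","tin_box","tyre_lever","spanner","mat"):
        print(t,[(np.round(r["rect"]).tolist(),round(r["score"],2)) for r in spot_in(n,t)][:5])
print(bot.read_state())
E
```

```text
scene [0.11721746 0.50092419 0.63059917] [-0.86087619  2.47546296 -1.16540961]
[0.31183533 0.23742386 0.00586063] [ 6.12530700e-01 -1.50608769e-01 -1.38181316e-04]
bin_open [([285.0, 173.0, 67.0, 76.0], 0.63)]
frame [([188.0, 207.0, 256.0, 226.0], 0.73)]
cell_shut1 [([307.0, 149.0, 35.0, 72.0], 0.79), ([196.0, 229.0, 58.0, 95.0], 0.77), ([240.0, 200.0, 45.0, 88.0], 0.75), ([149.0, 267.0, 70.0, 99.0], 0.61)]
tin_box [([394.0, 208.0, 56.0, 50.0], 0.93), ([197.0, 231.0, 54.0, 97.0], 0.33)]
tyre_lever [([260.0, 358.0, 84.0, 121.0], 0.69)]
spanner [([316.0, 268.0, 71.0, 44.0], 0.97)]
mat [([262.0, 357.0, 124.0, 110.0], 0.8), ([317.0, 267.0, 72.0, 43.0], 0.19)]
top [0.42527669 0.01966818 0.95915401] [-2.19471352  2.15387254 -0.12243503]
[0.18372899 0.00413945 0.31665203] [ 0.54937197  0.00498786 -0.00171866]
bin_open [([344.0, 177.0, 60.0, 38.0], 0.56)]
frame [([291.0, 135.0, 281.0, 73.0], 0.98), ([292.0, 167.0, 52.0, 20.0], 0.7), ([236.0, 170.0, 54.0, 21.0], 0.32)]
cell_shut1 [([292.0, 168.0, 51.0, 18.0], 0.86), ([236.0, 170.0, 58.0, 20.0], 0.75), ([185.0, 172.0, 63.0, 18.0], 0.64), ([400
[... 247 characters left out ...]

{'time': 0.85, 'q': array([-1.33991134e+00,  2.63847149e-01,  1.60397516e+00, -7.94554468e-06,
        1.27372508e+00, -3.69209851e-02]), 'joint_vel': array([-1.50770079e-04, -4.98389286e-05, -9.17489072e-04, -1.16363424e-03,
       -3.95169867e-04,  8.43468655e-04]), 'joint_torque': array([ 1.09407915e-04, -5.15019071e+01, -3.67718589e+01, -8.81870687e-05,
        4.70639498e-04,  9.67676158e-06]), 'tool_pos': array([ 0.17859791, -0.65094298,  0.24532881]), 'tcp_rot': array([ 3.11342445e+00,  4.19410176e-01, -4.99315963e-06]), 'wrist_force': array([-0.54469721, -0.89085559,  0.20668568]), 'torque': array([0.03789694, 0.02513256, 0.02784108]), 'grip_force': 0.0, 'width': 0.9955612927624122}
```

View pics/scene0.png

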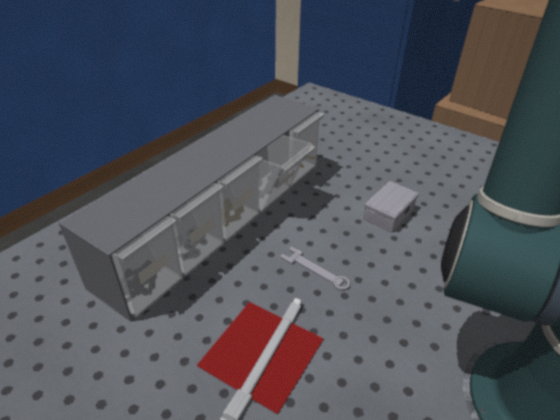

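View pics/top0.png

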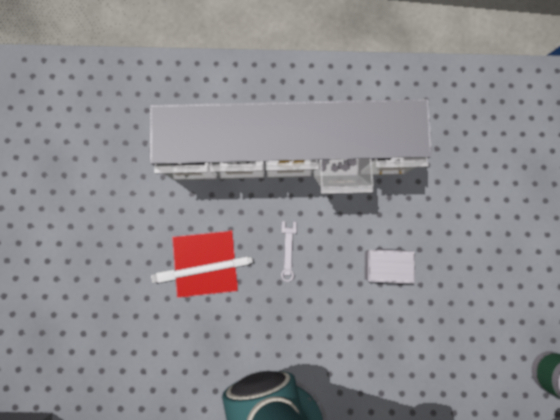

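Scene: open bin is the fourth from the left in top view, lip edge near (346,190); tin box (391,266), spanner (288,250), mat (205,264). Now I'll measure the housing and lip.

```bash
python3 - <<'E'
from h import *
W=np.load("top0.npy"); im=cv2.imread("pics/top0.png")
m=(abs(W[...,2]-.164)<.012)&(W[...,0]>.5)&(W[...,0]<1)
n,l,s,_=cv2.connectedComponentsWithStats(m.astype(np.uint8)); k=1+np.argmax(s[1:,4]); P=W[l==k]
(c,sz,a)=cv2.minAreaRect(P[:,:2].astype(np.float32)); B=cv2.boxPoints((c,sz,a))
print("roof z",np.median(P[:,2]),c,sz,a,B.round(4).tolist())
for u in (322,330,346,360,370):
    print(u,[(v,*W[v,u].round(3)) for v in range(176,196,2)])
for u,v in ((391,266),(371,266),(391,250)): print(W[v,u].round(3))
cv2.imwrite("pics/c.png",cv2.resize(im[150:205,300:440],None,fx=5.5,fy=5.5,interpolation=cv2.INTER_CUBIC))
E
```

```text
roof z 0.16392641055358337 (0.6679834127426147, -0.0121992826461792) (0.1486051082611084, 0.6004589796066284) 2.607370615005493 [[0.5800999999046326, 0.2842999994754791], [0.6074000000953674, -0.3154999911785126], [0.7559000253677368, -0.30869999527931213], [0.728600025177002, 0.29109999537467957]]
322 [(176, np.float64(0.609), np.float64(-0.099), np.float64(0.019)), (178, np.float64(0.599), np.float64(-0.095), np.float64(0.047)), (180, np.float64(0.589), np.float64(-0.092), np.float64(0.076)), (182, np.float64(0.58), np.float64(-0.089), np.float64(0.096)), (184, np.float64(0.572), np.float64(-0.086), np.float64(0.118)), (186, np.float64(0.563), np.float64(-0.083), np.float64(0.143)), (188, np.float64(0.557), np.float64(-0.082), np.float64(0.151)), (190, np.float64(0.553), np.float64(-0.083), np.float64(0.149)), (192, np.float64(0.549), np.float64(-0.083), np.float64(0.149)), (194, np.float64(0.567), np.float64(-0.102), np.float64(-0.002))]
330 [(176, np.float64(0.609), np.float64(-0.118), np.float64(0.024)), (178, np.float64(0.599), np.float64(-0.114), np.float64(0.05)), (180, np.fl
[... 1824 characters left out ...]
4(0.586), np.float64(-0.186), np.float64(0.148)), (178, np.float64(0.583), np.float64(-0.187), np.float64(0.144)), (180, np.float64(0.578), np.float64(-0.188), np.float64(0.142)), (182, np.float64(0.574), np.float64(-0.187), np.float64(0.144)), (184, np.float64(0.569), np.float64(-0.187), np.float64(0.144)), (186, np.float64(0.564), np.float64(-0.186), np.float64(0.151)), (188, np.float64(0.559), np.float64(-0.185), np.float64(0.151)), (190, np.float64(0.556), np.float64(-0.186), np.float64(0.148)), (192, np.float64(0.575), np.float64(-0.224), np.float64(-0.002)), (194, np.float64(0.569), np.float64(-0.224), np.float64(-0.0))]
[ 0.39 -0.26  0.05]
[ 0.39  -0.212  0.049]
[ 0.428 -0.265  0.034]
```

View pics/c.png

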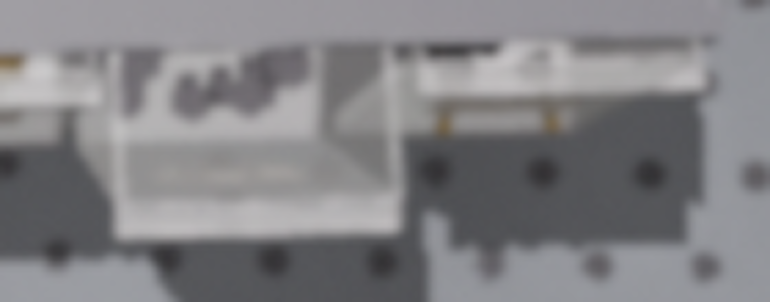

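Call:
carry_out(series="0.02 0.032 0 -0.8; 0.02 0.032 0 -0.8; 0.02 0.032 0 -0.8; 0.02 0.032 0 -0.8; 0.02 0.032 0 -0.8; 0.02 0.032 0 -0.8; 0.02 0.032 0 -0.8; 0.02 0.032 0 -0.8; 0.02 0.032 0 -0.8; 0.02 0.032 0 -0.8; 0.02 0.032 0 -0.8; 0.02 0.032 0 -0.8; 0.02 0.032 0 -0.8; 0.02 0.032 0 -0.8; 0.02 0.032 0 -0.8; 0.02 0.032 0 -0.8; 0 0 0 0; 0 0 0 0", jaw=-1, grip_force=20)

```text
time: 3.1
tool_pos: [0.4984, -0.1391, 0.2453]
tcp_rot: [3.14, 0.071, -0.001]
wrist_force: [-0.2, 0.3, -0.3]
width: -0.0
grip_force: 0.0
```

Call:
carry_out(series="0 0 -0.021 0; 0 0 -0.021 0; 0 0 -0.021 0; 0 0 -0.021 0; 0 0 -0.021 0; 0 0 0 0")

```text
time: 3.85
tool_pos: [0.4964, -0.1395, 0.1384]
tcp_rot: [-3.14, -0.067, 0.007]
wrist_force: [0.3, -0.4, -0.2]
width: 0.005
grip_force: 0.0
```

```bash
python3 - <<'E'
from h import *
im,d,W=cloud("scene"); it,_,_=cloud("top")
a=cv2.resize(im[80:280,180:440],(780,600),interpolation=cv2.INTER_CUBIC); cv2.imwrite("pics/s1.png",a)
E
```

```text
(no output)
```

View pics/s1.png

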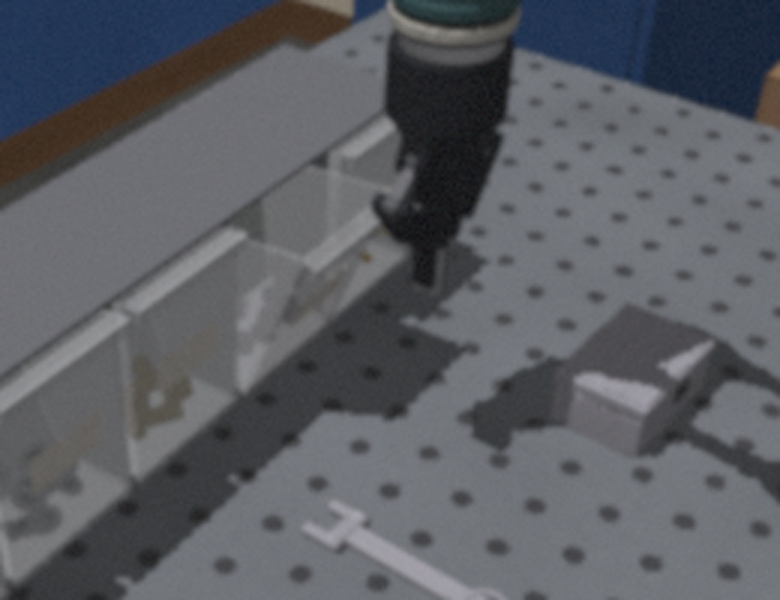

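Closed fingers stand in front of the lip with their tips below its edge (crop 430,285), clear of the tin box. I'll start the push.

Call:
carry_out(series="0.01 0.0005 0 0; 0.01 0.0005 0 0; 0.008 0.0004 0 0; 0.005 0.0002 0 0; 0.003 0.0001 0 0; 0.003 0.0001 0 0; 0.003 0.0001 0 0; 0.003 0.0001 0 0; 0.003 0.0001 0 0; 0.003 0.0001 0 0; 0.003 0.0001 0 0; 0.003 0.0001 0 0")

```text
time: 5.45
tool_pos: [0.5559, -0.1365, 0.1403]
tcp_rot: [-3.141, -0.07, -0.0]
wrist_force: [-2.7, -0.7, 1.1]
width: 0.002
grip_force: 0.9
```

Call:
carry_out(series="0.003 0.0001 0 0; 0.003 0.0001 0 0; 0.003 0.0001 0 0; 0.003 0.0001 0 0; 0.003 0.0001 0 0; 0.003 0.0001 0 0; 0.003 0.0001 0 0; 0.002 0.0001 0 0; 0.0015 0.0001 0 0; 0.0015 0.0001 0 0")

```text
time: 6.7
tool_pos: [0.5817, -0.1356, 0.1403]
tcp_rot: [3.141, 0.07, 0.0]
wrist_force: [-1.6, -0.8, -0.0]
width: 0.003
grip_force: 0.6
```

Call:
carry_out(series="0.0015 0.0001 0 0; 0.0015 0.0001 0 0; 0.001 0 0 0; 0.001 0 0 0")

```text
time: 7.2
tool_pos: [0.5866, -0.1353, 0.1403]
tcp_rot: [-3.141, -0.07, 0.0]
wrist_force: [-0.0, 1.1, 1.7]
width: -0.001
grip_force: 0.5
```

Call:
carry_out(series="0.001 0 0 0; 0.001 0 0 0; 0.001 0 0 0")

```text
time: 7.58
tool_pos: [0.5885, -0.1353, 0.1402]
tcp_rot: [-3.141, -0.07, 0.004]
wrist_force: [-7.5, 0.3, 5.0]
width: -0.005
grip_force: 3.5
```

```bash
python3 - <<'E'
from h import *
im,d,W=cloud("top"); print(bot.read_state()["wrist_force"])
cv2.imwrite("pics/t2.png",cv2.resize(im[130:220,220:440],None,fx=3.6,fy=3.6,interpolation=cv2.INTER_CUBIC))
im,d,W=cloud("scene")
cv2.imwrite("pics/s2.png",cv2.resize(im[80:280,180:440],(780,600),interpolation=cv2.INTER_CUBIC))
E
```

```text
[-5.01030574  0.23552677  3.39908022]
```

View pics/s2.png

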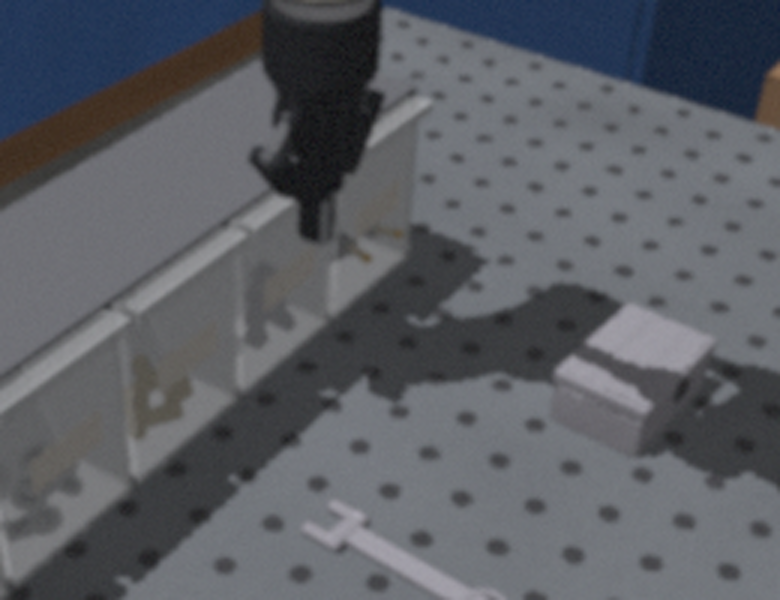

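The bin lines up with its neighbours and the force rises where the stop is expected. One more small push to confirm it is home.

Call:
carry_out(series="0.001 0 0 0; 0.001 0 0 0; 0 0 0 0")

```text
time: 8.05
tool_pos: [0.5885, -0.1353, 0.1402]
tcp_rot: [-3.14, -0.07, 0.011]
wrist_force: [-12.3, -0.4, 7.1]
width: 0.003
grip_force: 5.8
```

Call:
carry_out(series="-0.003 -0.0001 0 0; -0.004 -0.0002 0 0; -0.01 -0.0005 0 0; -0.015 -0.0007 0 0; -0.02 -0.001 0 0; -0.02 -0.001 0 0; -0.015 -0.0007 0 0; 0 0 0.03 0; 0 0 0.04 0; 0 0 0.04 0; -0.02 -0.04 0 0; -0.02 -0.04 0 0; -0.02 -0.04 0 0; -0.02 -0.04 0 0; -0.02 -0.04 0 0; 0 0 0 0; 0 0 0 0")

```text
time: 10.18
tool_pos: [0.4043, -0.3392, 0.2502]
tcp_rot: [-3.14, -0.068, -0.0]
wrist_force: [0.6, 0.1, -0.3]
width: 0.002
grip_force: 0.0
```

```bash
python3 - <<'E'
from h import *
im,d,W=cloud("top"); print(bot.read_state()["wrist_force"])
cv2.imwrite("pics/t3.png",cv2.resize(im[90:300,140:440],(800,560),interpolation=cv2.INTER_CUBIC))
th=np.arctan2(.0273,.5998); c,s=np.cos(th),np.sin(th)
X=W[...,0]-.6078; Y=W[...,1]+.015; x=X*c+Y*s; y=-X*s+Y*c
for k in range(-2,3):
    m=(abs(W[...,2]-.158)<.012)&(abs(y-.118*k)<.04)&(x<0.003)&(x>-.09)
    print(k,m.sum(),np.percentile(x[m],[2,10,50]).round(4),np.median(W[...,2][m]).round(4))
E
```

```text
[ 1.06504344 -0.31853449 -1.02037427]
-2 269 [-0.0135 -0.0131 -0.0073] 0.1603
-1 274 [-0.0136 -0.0131 -0.0072] 0.1602
0 277 [-0.0136 -0.0132 -0.0075] 0.1599
1 270 [-0.0135 -0.0131 -0.0073] 0.1599
2 280 [-0.0137 -0.0131 -0.0073] 0.1595
```

View pics/t3.png

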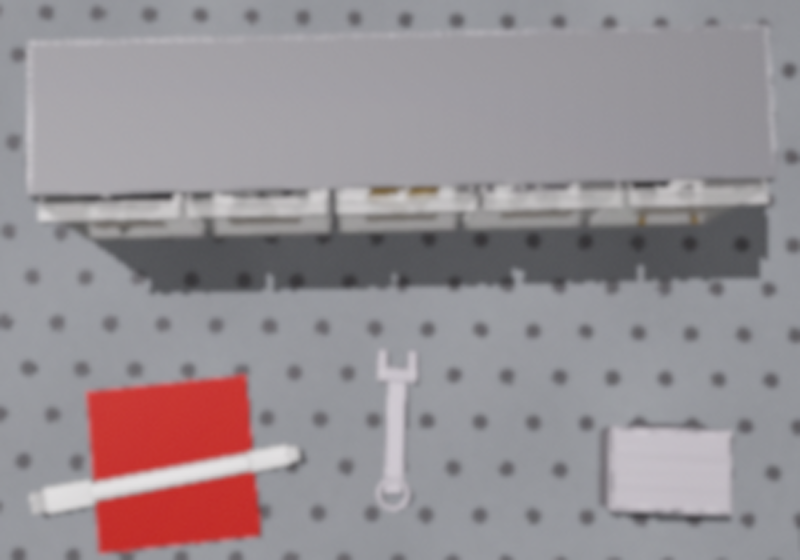

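All five lips line up to within 0.2 mm, and the lever, spanner, tin box and mat lie where they did at the start.

```bash
python3 -c "
from workcell import bot
print(bot.finish_job())"
```

```text
the job is handed in; nothing more can be done
None
```

The open bin is fully shut, its lip level with the other four to within about 0.2 mm. The hand is drawn back clear, nothing else has visibly moved, and the job is handed in at about 10 s.

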